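Put the pile of printed sample tiles away in its drawer

TASK

Pick up the pile of three printed sample tiles all together and put it away in the drawer of the sample case: the drawer does not come all the way out, so tilt the pile in, far end first under the clear roof, then lay it flat on the drawer floor with the tiles still stacked in the same order. Then push the drawer fully shut, and leave everything else on the table where it is.

Things in the scene. Friction and masses are not known exactly. Their poses are not given: they have to be found in the camera images.
- case: sample case, sizes in mm: black housing 100 long (own x) x 76 wide (own y) x 47 high with a clear roof, fixed to the table; origin at the centre of its underside. Its open front, towards the robot, is the face at own x = -50; own +x points into the case, z up. It carries one white drawer with an orange mark on its front that slides along own x.
- drawer (a joint): how far the drawer stands out of the case, m: 0 = fully shut, 0.074 = its stop (it cannot come out further). It starts 0.070 to 0.074 open. Sliding friction about 4 N, it stays where it is left.
- roof_edge (a point): middle of the lower front edge of the clear roof, 42 above the table (34 above the drawer floor); the roof is 5 thick and reaches from here over the whole case. At full opening the rear 14 mm of the drawer's inside stays under it and only 74 mm is open from above, so the 80 mm tiles go in sloping, far end first under the roof.
- seat (a point): centre of the drawer's inner floor, 8 above the table, moves with the drawer (case frame: x = -6 minus the opening), axes as the case's. Inside 88 long (x), 55 wide (y). All walls rise 20 above the floor; front wall 6 thick, sides 3. Sides stand only at the corners: from x = -25 to +24 they are cut away and the floor is 40 wide, so fingers can stand beside the tiles, even below floor level.
- front (a point): middle of the outer face of the drawer's front panel (68 wide, 24 high, from 4 to 28 above the table), 16 above the table; the case's own -x points out of it. Push it along the case's +x to shut the drawer; when shut it is 56 from the case's origin.
- tile_low: lowest tile of the pile: blue, 80 (own x) x 50 (own y) x 8 thick, 28 to 56 g, origin at the centre of its underside, z up. The pile lies flat on the table, its tiles nearly squared up (up to 1.5 mm and 0.03 rad out).
- tile_mid: middle tile: yellow, same size, origin at the centre of its underside (8 above the lowest tile's)
- tile_top: top tile: red with grey and white bars, same size, origin at the centre of its underside (16 above the lowest tile's)
- spool: bystander: full spool of yellow filament lying flat, 170 across, 52 high (mm); origin at the centre of its underside
- scraper: bystander: flat scraper 200 long, lying on the table (mm); origin at its centre line on the underside
- jar: bystander: lidded jar 60 across, 70 high (mm); origin at the centre of its underside
- gear: bystander: green printed gear about 60 across, 12 high (mm); origin at the centre of its underside
- printed_knob: bystander: small orange printed knob, 36 across, 28 high (mm); origin at the centre of its underside
- driver: bystander: screwdriver 160 long, lying on the table (mm); origin at its centre line on the underside
- cup: bystander: blue cup, 76 across, 90 high (mm); origin at the centre of its underside

How it is judged:
On the way, in this order (a step that is already met when the one before it is completed fails the run):
1. all three tiles are lifted clear of the table together, as one pile (height (world z) of tile_low above 0.03 m and distance between tile_low and tile_mid below 0.014 m and distance between tile_mid and tile_top below 0.014 m), for 0.2 s.
2. the pile lies flat in the drawer, in its order, while the drawer still stands open at least 20 mm (x of tile_low in the frame of seat between -0.006 and 0.006 m and y of tile_low in the frame of seat between -0.004 and 0.004 m and z of tile_low in the frame of seat between -0.003 and 0.003 m and angle between each of tile_low, tile_mid, tile_top's own z axis and vertical below 0.05 rad and x of tile_mid in the frame of seat between -0.006 and 0.006 m and y of tile_mid in the frame of seat between -0.004 and 0.004 m and z of tile_mid in the frame of seat between 0.005 and 0.011 m and x of tile_top in the frame of seat between -0.006 and 0.006 m and y of tile_top in the frame of seat between -0.004 and 0.004 m and z of tile_top in the frame of seat between 0.013 and 0.019 m and value of joint drawer above 0.02 m), for 0.2 s.
At the end, for the whole second after the job is handed in: The drawer is shut to within 4 mm; the blue, yellow and red tiles lie flat (within 0.05 rad) on one another in that order on the drawer floor, each within 6 mm lengthwise and 4 mm sideways of the middle of the drawer and within 3 mm of its height in the pile, at rest (value of joint drawer below 0.004 m and x of tile_low in the frame of seat between -0.006 and 0.006 m and y of tile_low in the frame of seat between -0.004 and 0.004 m and z of tile_low in the frame of seat between -0.003 and 0.003 m and angle between each of tile_low, tile_mid, tile_top's own z axis and vertical below 0.05 rad and x of tile_mid in the frame of seat between -0.006 and 0.006 m and y of tile_mid in the frame of seat between -0.004 and 0.004 m and z of tile_mid in the frame of seat between 0.005 and 0.011 m and x of tile_top in the frame of seat between -0.006 and 0.006 m and y of tile_top in the frame of seat between -0.004 and 0.004 m and z of tile_top in the frame of seat between 0.013 and 0.019 m and linear speed of each of tile_low, tile_mid, tile_top below 0.02 m/s); the robot touches nothing.
It fails at once if a bystander (spool, scraper, jar, gear, orange knob, screwdriver or cup) is moved more than 30 mm (distance of any of spool, scraper, jar, gear, printed_knob, driver, cup from where it was at the start of the episode above 0.03 m).
It also fails if it takes over 58 s, if anything falls off the work surface, if the arm or the gripper's body presses on something with over 40 N, if the wrist force passes 120 N, or if a joint passes its speed limit or range.

ROBOT

A 7-joint arm with a two-finger parallel gripper is mounted at the origin on the work surface. World frame = base frame: x ahead of the robot, y to its left, z up, the work surface at z = 0. Lengths are in m, angles in rad, forces in N, time in s.
With the tool pointing down it reaches from about 0.4 to 0.85 m from the base axis. Payload 10.4 kg.
Tool frame: the origin (TCP) lies between the finger pads; the fingertips stand 14 mm ahead of it and the grasp point (between the pads) lies 5 mm behind it (manip.finger_overhang is the z of the fingertips in the tool frame, in m); z points along the fingers, y is the direction in which the jaws open and shut (so a half turn about z gives the same grasp; the last joint's range is limited). The gripper opens to 87 mm and grips with 3 to 60 N. Pads are 19 mm wide; open, the fingers measure 117 mm over their backs; the gripper's body (75 mm by 190 mm) begins 51 mm behind the grasp point.
Start: joints at [1.3, 0.332, -0.065, 1.46, 0.022, 1.35, -0.088], TCP at [0.153, -0.606, 0.237] pointing down, gripper open.
Joint ranges: [-2.6, 2.6], [-0.5, 2.12], [-1.47, 1.34], [0.16, 2.42], [-1.27, 4.41], [0.06, 2.06], [-2.6, 2.6]. Speed limits (rad/s): [2.22, 2.22, 2.79, 2.79, 3.14, 3.14, 3.14].

INTERFACE

Orientations are given as a 3x3 rotation matrix whose columns are the frame's x, y, z axes.
In Python, from station import manip gives the robot as it stands. Calls block until the motion is done:
- manip.move_to(position, orientation): joint-space move of the TCP to a pose.
- manip.movel(position, attitude=None, speed=0.15, guard=None): straight line of the TCP; attitude=None keeps the orientation; speed is the mean speed in m/s. With guard (N) it stops when the force on the tool has changed by that much, and returns True; else False.
- manip.goto_joints(angles): joint-space move.
- manip.open_gripper() and manip.clamp(force=None): open the fingers fully, or close them until they stop; force is the grip in N (None keeps the last).
- manip.dwell(seconds).
- manip.inverse_kinematics(position, orientation): joint angles nearest the present ones, or None.
- manip.observe(): the state.
- manip.capture(name): name is "side" or "top" or "wrist"; returns the picture (420x560x3 uint8, red, green, blue); there is no depth.
- manip.camera_model(name): a dict with "intrinsics" (3x3 intrinsics, pixels), "extrinsics" (4x4, takes a point from camera to world coordinates); the wrist camera has in their place "T_tool_cam" (4x4, takes a point from camera to tool coordinates, whose origin is the TCP and whose axes are the flange's). Camera axes: x right, y up, looking along -z (the intrinsics and any distortion apply to the point x, -y, -z); pixel columns grow to the right and rows downward; lengths in m; the calibration is good to about 2 mm. A picture is of the moment at which its call begins: read the wrist's pose just before it. camera_model takes no time and is no camera call.
A pose or a line that the arm cannot do raises manip.Unreachable and nothing moves.
- manip.finish_job(): hands the job in, once; it reports no verdict.
The state is a dict: "time_s": time; "joint_positions": joint angles; "joint_velocities": joint speeds; "joint_efforts": joint torques, N m; "ee_pos": TCP position; "tool_rot": TCP orientation; "contact_force": force on the tool from outside, world axes, zero at the start; "ft_torque": the same for the moment, N m; "gripper_width": finger opening in m.
Only numpy, scipy, OpenCV 4.12 (cv2) and the standard library are available. Lean on these libraries where they do the work, as an engineer would, in place of code of your own. Each camera call takes 0.05 s, during which the arm holds its last target.

## Working session

There is one attempt and no reset: what is moved stays moved. The work goes in short steps, each a Python script; the robot and the scene stay as the last script left them, time stands still between calls to the robot, and variables do not carry over. Pictures are saved under pics/ and viewed, and the job is handed in when it is done.

```bash
ls; mkdir -p pics; python3 - <<'E'
from station import manip
import cv2, numpy as np
for n in ["side","top","wrist"]:
    im=manip.capture(n); cv2.imwrite(f"pics/{n}0.png",im[:,:,::-1])
    m=manip.camera_model(n); print(n,{k:np.round(np.array(v),4).tolist() if not isinstance(v,str) else v for k,v in m.items()})
o=manip.observe(); print(o)
E
```

```text
pics
side {'intrinsics': [[388.9964, 0.0, 279.5694], [0.0, 388.9964, 207.0137], [0.0, 0.0, 1.0]], 'extrinsics': [[-0.8837, 0.2718, -0.3811, 0.1185], [-0.4677, -0.5462, 0.6949, 0.826], [-0.0193, 0.7923, 0.6098, 0.775], [0.0, 0.0, 0.0, 1.0]]}
top {'intrinsics': [[485.2708, 0.0, 278.2585], [0.0, 485.2708, 212.2318], [0.0, 0.0, 1.0]], 'extrinsics': [[0.0043, 0.9854, -0.1703, 0.3495], [-1.0, 0.0047, 0.0023, 0.0295], [0.0031, 0.1703, 0.9854, 1.2998], [0.0, 0.0, 0.0, 1.0]]}
wrist {'intrinsics': [[290.1514, 0.0, 279.4809], [0.0, 290.1514, 211.0608], [0.0, 0.0, 1.0]], 'T_tool_cam': [[0.0004, 0.9571, 0.2896, 0.0796], [1.0, -0.0001, -0.0008, 0.0008], [-0.0007, 0.2896, -0.9571, -0.1479], [0.0, 0.0, 0.0, 1.0]]}
{'time_s': 0.15, 'joint_positions': array([ 1.30040671,  0.33272356, -0.06467794,  1.46071522,  0.02161061,
        1.34992267, -0.08848677]), 'joint_velocities': array([ 0.00047809, -0.00103179,  0.00017211, -0.00282998, -0.00113147,
        0.00154988, -0.00055357]), 'joint_efforts': array([ 8.68341376e-04, -6.23630619e+01,  2.47852597e-02, -3.90148258e+01,
       -6.12230971e-02,  3.72121751e-02,  8.75130922e-05]), 'ee_pos': array([ 0.15320623, -0.60565139,  0.23595446]), 'tool_rot': array([[ 9.69454222e-01,  2.45272105e-01, -3.24379190e-04],
       [ 2.45272312e-01, -9.69453684e-01,  1.02314799e-03],
       [-6.35209391e-05, -1.07145637e-03, -9.99999424e-01]]), 'contact_force': array([-0.70166037,  0.82631978, -0.10423599]), 'ft_torque': array([ 0.00041324,  0.00463788, -0.03754987]), 'gripper_width': 0.08726089486496257}
```

View pics/side0.png

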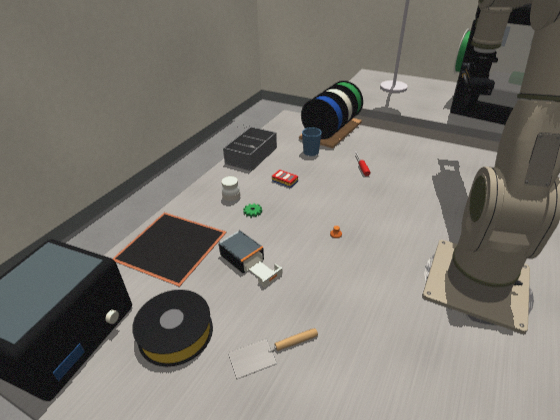

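View pics/top0.png

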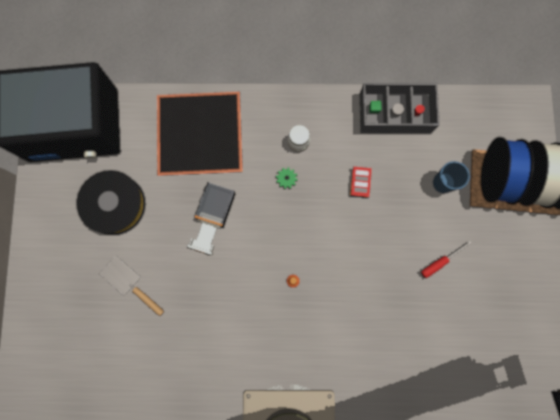

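View pics/wrist0.png

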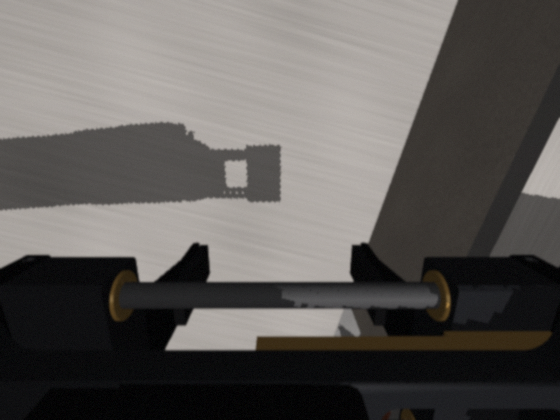

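Top view: the pile is at about (361,182), the case at about (215,205) and the open white drawer at about (203,238). Next I'll localise them coarsely.

```bash
cat > h.py <<'E'
from station import manip
import numpy as np, cv2
def cam(name,obs=None):
    m=manip.camera_model(name); K=np.array(m["intrinsics"])
    if name!="wrist": return K,np.array(m["extrinsics"])
    T=np.eye(4); T[:3,:3]=obs["tool_rot"]; T[:3,3]=obs["ee_pos"]
    return K,T@np.array(m["T_tool_cam"])
def ray(px,K,T,z):
    px=np.atleast_2d(np.asarray(px,float))
    d=np.c_[(px[:,0]-K[0,2])/K[0,0],-(px[:,1]-K[1,2])/K[1,1],-np.ones(len(px))]@T[:3,:3].T
    s=(z-T[2,3])/d[:,2]
    return T[:3,3]+d*s[:,None]
def proj(P,K,T):
    p=(np.atleast_2d(P)-T[:3,3])@T[:3,:3]
    return np.c_[K[0,2]+K[0,0]*p[:,0]/-p[:,2],K[1,2]+K[1,1]*(-p[:,1])/-p[:,2]]
def frame(yaw,pitch=0):
    """pile-type frame (x fwd along yaw, far end down by pitch)-> tool rot: tool x=fwd... , z=down"""
    c,s=np.cos(yaw),np.sin(yaw)
    Rz=np.array([[c,-s,0],[s,c,0],[0,0,1]])
    c,s=np.cos(pitch),np.sin(pitch)
    Ry=np.array([[c,0,s],[0,1,0],[-s,0,c]])
    return Rz@Ry
E
python3 - <<'E'
from h import *
im=cv2.imread("pics/top0.png"); K,T=cam("top")
print(manip.camera_model("top").keys())
hsv=cv2.cvtColor(im,cv2.COLOR_BGR2HSV)
for n,m in [("red",((hsv[...,0]<8)|(hsv[...,0]>172))&(hsv[...,1]>150)),("orangeW",(hsv[...,0]>5)&(hsv[...,0]<18)&(hsv[...,1]>120)),("green",(hsv[...,0]>45)&(hsv[...,0]<80)&(hsv[...,1]>120)),("white",(hsv[...,1]<25)&(hsv[...,2]>185))]:
    k,l,s,c=cv2.connectedComponentsWithStats(m.astype(np.uint8))
    for i in range(1,k):
        if s[i,4]>15: print(n,s[i],c[i].round(1),ray(c[i],K,T,0.024)[0].round(3))
a=cv2.resize(im[160:270,170:260],None,fx=5,fy=5,interpolation=2)
b=cv2.resize(im[150:215,335:390],None,fx=5,fy=5,interpolation=2)
o=np.zeros((550,750,3),np.uint8);o[:,:450]=a;o[:325,450:725]=b
cv2.imwrite("pics/c0.png",o)
E
```

```text
dict_keys(['intrinsics', 'extrinsics'])
red [415 106   9   9  58] [419.  109.6] [ 0.861 -0.362  0.024]
red [351 168  18  29 101] [356.4 186.6] [ 0.641 -0.184  0.024]
red [422 257  26  20 222] [434.4 266.5] [ 0.428 -0.383  0.024]
orangeW [158  93  84  82 771] [199.2 135.9] [0.781 0.244 0.024]
orangeW [287 275  12  12 118] [292.6 280.5] [ 0.39  -0.012  0.024]
green [370 101  11  11  95] [374.9 106.4] [ 0.869 -0.24   0.024]
green [278 171  17  15 145] [286.1 178.2] [0.663 0.006 0.024]
white [290 126  19  17 254] [299.1 133.9] [ 0.788 -0.03   0.024]
white [549 154  11  24 235] [554.4 165.4] [ 0.703 -0.724  0.024]
white [357 171  11   4  30] [361.6 172.3] [ 0.681 -0.199  0.024]
white [356 182  11   4  32] [360.8 183.8] [ 0.649 -0.196  0.024]
white [191 224  24  29 390] [204.1 238.3] [0.499 0.222 0.024]
```

View pics/c0.png

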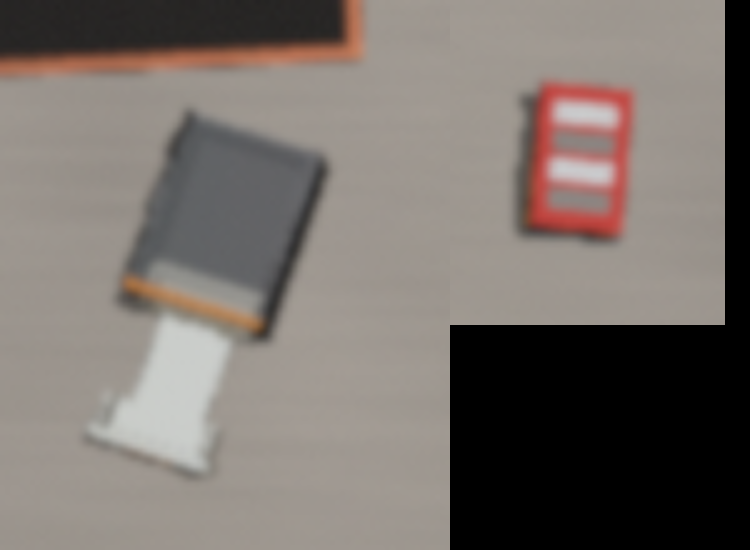

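```bash
cat >> h.py <<'E'
F=np.diag([1.,-1,-1])
def tool(yaw,pitch=0): return frame(yaw,pitch)@F
def snap(name,fn):
    o=manip.observe(); im=manip.capture(name)[:,:,::-1].copy(); cv2.imwrite(fn,im); np.save(fn[:-3]+"npy",np.r_[o["ee_pos"],o["tool_rot"].ravel()])
    return im,o
E
python3 - <<'E'
from h import *
K,T=cam("top")
c=ray([[353,166.6],[371.4,168],[369,197.4],[351,195.6]],K,T,0.024); print(c.round(3),c.mean(0))
d=(c[0]+c[1]-c[2]-c[3]); print("yaw",np.arctan2(d[1],d[0]))
# case: top corners and front
q=np.array([[185,112],[325,158],[265,333],[120,290]])/5+[170,160]
c=ray(q,K,T,0.047); print(c.round(3),c.mean(0)); d=(c[0]+c[1]-c[2]-c[3]); y=np.arctan2(d[1],d[0]); print("caseyaw",y)
q=np.array([[88,432],[210,468]])/5+[170,160]; print(ray(q,K,T,.028).round(3))
for flip in (0,np.pi):
  for p,yw,pi in [((.652,-.197,.12),-.06,0),((.652,-.197,.016),-.06,0),((.51,.225,.12),y,0),((.51,.225,.03),y,0),((.50,.225,.08),y,.4),((.44,.23,.022),y,0)]:
    R=tool(yw,pi)@np.diag([1,1,1.]) 
    if flip: R=R@np.diag([-1,-1,1.])
    j=manip.inverse_kinematics(p,R); print(flip,p,None if j is None else np.round(j,2))
E
```

```text
[[ 0.697 -0.176  0.024]
 [ 0.693 -0.226  0.024]
 [ 0.612 -0.217  0.024]
 [ 0.616 -0.169  0.024]] [ 0.6544312  -0.19667277  0.024     ]
yaw -0.09794278092541307
[[0.645 0.216 0.047]
 [0.621 0.141 0.047]
 [0.527 0.17  0.047]
 [0.55  0.247 0.047]] [0.58581674 0.19342298 0.047     ]
caseyaw -0.31036281387274056
[[0.477 0.264 0.028]
 [0.459 0.2   0.028]]
0 (0.652, -0.197, 0.12) [ 0.54  0.57 -0.45  1.41  0.26  1.21 -1.57]
0 (0.652, -0.197, 0.016) [ 0.52  0.68 -0.41  1.48  0.29  1.04 -1.59]
0 (0.51, 0.225, 0.12) [-0.79  0.28  0.34  1.8  -0.11  1.08 -2.29]
0 (0.51, 0.225, 0.03) [-0.78  0.41  0.34  1.86 -0.17  0.9  -2.25]
0 (0.5, 0.225, 0.08) [ 0.27  0.72 -0.89  1.53  0.24  1.39 -2.51]
0 (0.44, 0.23, 0.022) [-0.87  0.3   0.34  2.02 -0.13  0.83 -2.34]
3.141592653589793 (0.652, -0.197, 0.12) [ 0.69  0.63 -0.67  1.4   0.4   1.25  1.49]
3.141592653589793 (0.652, -0.197, 0.016) [ 0.67  0.74 -0.64  1.47  0.47  1.09  1.44]
3.141592653589793 (0.51, 0.225, 0.12) [ 0.32  0.47 -1.01  1.74  0.43  1.17  0.45]
3.141592653589793 (0.51, 0.225, 0.03) [ 0.41  0.74 -1.18  1.8   0.76  1.14  0.23]
3.141592653589793 (0.5, 0.225, 0.08) [ 0.33  0.78 -1.    1.53  0.33  1.41  0.57]
3.141592653589793 (0.44, 0.23, 0.022) [ 0.35  0.54 -1.08  1.96  0.58  0.98  0.25]
```

```bash
cat >> h.py <<'E'
def tool(yaw,pitch=0): return frame(yaw,pitch)@np.diag([-1.,1,-1])
E
python3 - <<'E'
from h import *
y=-.098; f=np.array([np.cos(y),np.sin(y),0])
manip.move_to(np.array([.654,-.197,.13])+.02*f,tool(y))
im,o=snap("wrist","pics/w1.png"); print(o["time_s"],o["ee_pos"],o["joint_positions"].round(2))
E
```

```text
2.5333 [ 0.67357457 -0.20039087  0.13007634] [ 0.66  0.66 -0.67  1.32  0.41  1.29  1.45]
```

View pics/w1.png

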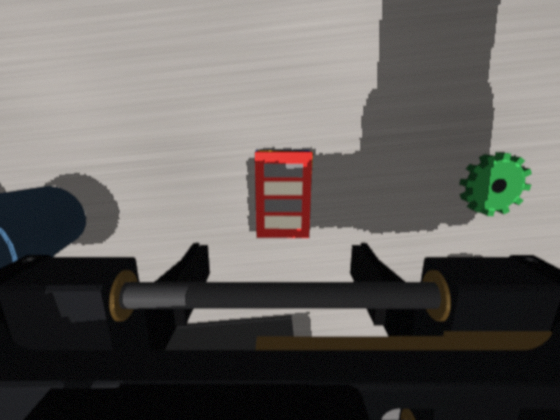

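```bash
python3 - <<'E'
from h import *
im=cv2.imread("pics/w1.png"); v=np.load("pics/w1.npy"); o=dict(ee_pos=v[:3],tool_rot=v[3:].reshape(3,3)); K,T=cam("wrist",o)
hsv=cv2.cvtColor(im,cv2.COLOR_BGR2HSV)
m=((hsv[...,0]<8)|(hsv[...,0]>172))&(hsv[...,1]>120)&(hsv[...,2]>60)
m=m.astype(np.uint8); m[:130]=0;m[250:]=0;m[:,:240]=0;m[:,330:]=0
ct=max(cv2.findContours(m,0,1)[0],key=cv2.contourArea)
P=ray(ct[:,0],K,T,.024)[:,:2].astype(np.float32)
r=cv2.minAreaRect(P); print(r); b=cv2.boxPoints(r); print(b)
R=o["tool_rot"]; print(((b-v[:2])@R[:2,:2]).round(4))
cv2.imwrite("pics/c1.png",cv2.resize(im[140:250,230:340],None,fx=5,fy=5,interpolation=2))
E
```

```text
((0.6569029092788696, -0.19669444859027863), (0.050339147448539734, 0.07951036840677261), 84.28343963623047)
[[ 0.61483836 -0.21777894]
 [ 0.6939533  -0.22569875]
 [ 0.69896746 -0.17560996]
 [ 0.61985254 -0.16769014]]
[[ 0.0567 -0.0232]
 [-0.0228 -0.0231]
 [-0.0228  0.0272]
 [ 0.0567  0.0272]]
```

View pics/c1.png

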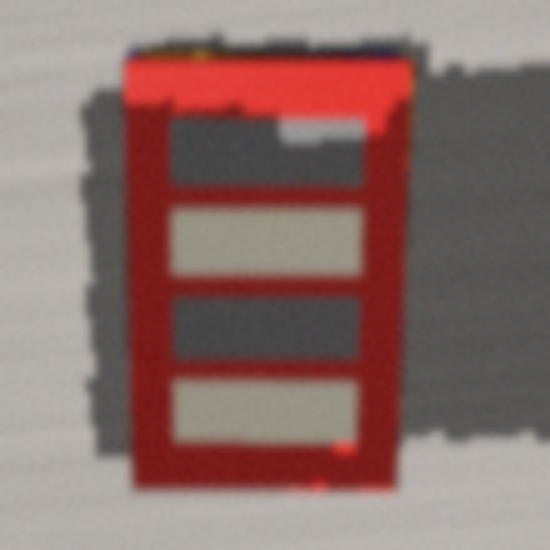

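The pile measures 79.5 x 50.3 mm from the wrist view, with its centre at (0.657,-0.197) and yaw -0.10. Next step is the grasp.

```bash
python3 - <<'E'
from h import *
y=-.0998; f=np.array([np.cos(y),np.sin(y),0])
p=np.array([.6569,-.1967,0])-.005*f
p[2]=.06; manip.movel(p,tool(y),speed=.15)
p[2]=.016; print(manip.movel(p,speed=.08,guard=15))
o=manip.observe(); print(o["ee_pos"])
manip.clamp(50); manip.dwell(.2)
o=manip.observe(); print(o["time_s"],o["gripper_width"],o["contact_force"])
p=o["ee_pos"].copy(); p[2]=.13; manip.movel(p,speed=.08)
im,o=snap("wrist","pics/w2.png"); print(o["time_s"],o["ee_pos"],o["gripper_width"],o["contact_force"],o["tool_rot"].round(4).tolist())
cv2.imwrite("pics/s2.png",cv2.resize(manip.capture("side")[110:230,210:350,::-1],None,fx=4,fy=4,interpolation=2))
E
```

```text
True
[ 0.65080401 -0.19603671  0.01459312]
4.7167 0.04981725709479634 [-0.52794021 -0.16433821  5.97932101]
6.3083 [ 0.65079263 -0.19620154  0.12935757] 0.049640123272602206 [ 0.06517109  0.60341899 -1.70633474] [[-0.995, 0.0996, -0.004], [0.0996, 0.995, 0.001], [0.0041, 0.0006, -1.0]]
```

View pics/w2.png

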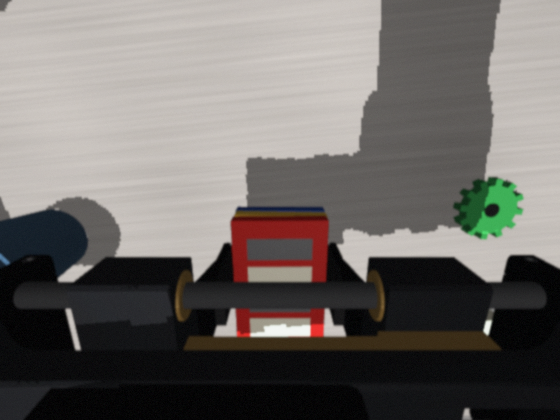

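View pics/s2.png

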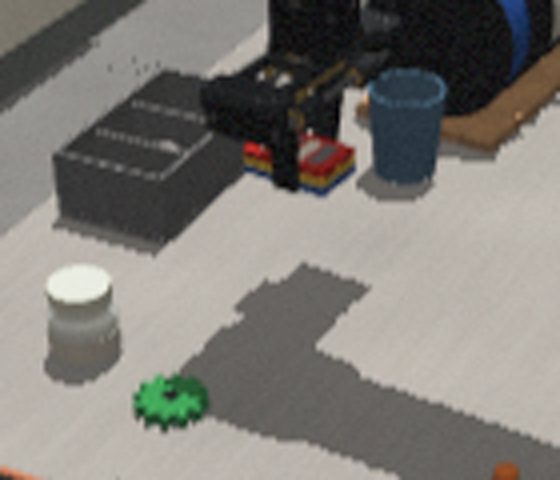

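```bash
python3 - <<'E'
from h import *
im=cv2.imread("pics/w2.png"); v=np.load("pics/w2.npy"); o=dict(ee_pos=v[:3],tool_rot=v[3:].reshape(3,3)); K,T=cam("wrist",o)
zt=v[2]-.0146+.024
print(((ray([[233,220],[326,220]],K,T,zt)-v[:3])@o["tool_rot"]).round(4))
y=-.30; f=np.array([np.cos(y),np.sin(y),0]); l=np.array([-f[1],f[0],0])
seat=np.array([.516,.218,0])
p=seat+.055*f; p[2]=.2
R=tool(y); K,T=cam("wrist",dict(ee_pos=p,tool_rot=R))
print(proj([seat-50*.001*f+s*.034*l+np.array([0,0,.028]) for s in(-1,1)]+[seat+28*.001*f+s*.038*l+np.array([0,0,.047]) for s in(-1,1)],K,T).round())
print(manip.inverse_kinematics(p,R))
E
```

```text
[[ 0.033  -0.0243 -0.0093]
 [ 0.033   0.0226 -0.0093]]
[[247.  97.]
 [313.  97.]
 [244. 176.]
 [317. 176.]]
[ 0.25286559  0.43939956 -0.87129041  1.53590692  0.34211546  1.3262136
  0.61586233]
```

```bash
python3 - <<'E'
from h import *
y=-.30; f=np.array([np.cos(y),np.sin(y),0])
p=np.array([.516,.218,0])+.055*f; p[2]=.2
q=manip.observe()["ee_pos"].copy(); q[2]=.2
manip.movel(q,speed=.15)
manip.move_to(p,tool(y)); manip.dwell(.2)
im,o=snap("wrist","pics/w3.png"); print(o["time_s"],o["ee_pos"],o["gripper_width"],o["tool_rot"].round(4).tolist())
cv2.imwrite("pics/c3.png",cv2.resize(im[70:220,200:360],None,fx=4,fy=4,interpolation=2))
E
```

```text
8.7333 [0.56902644 0.20076913 0.19984947] 0.04966569502177818 [[-0.9549, 0.297, -0.0002], [0.297, 0.9549, -0.0001], [0.0001, -0.0002, -1.0]]
```

View pics/w3.png

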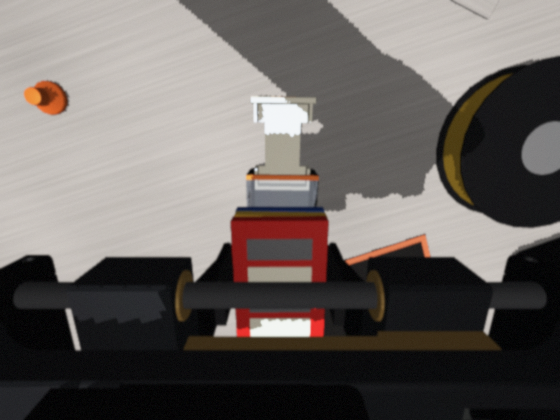

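View pics/c3.png

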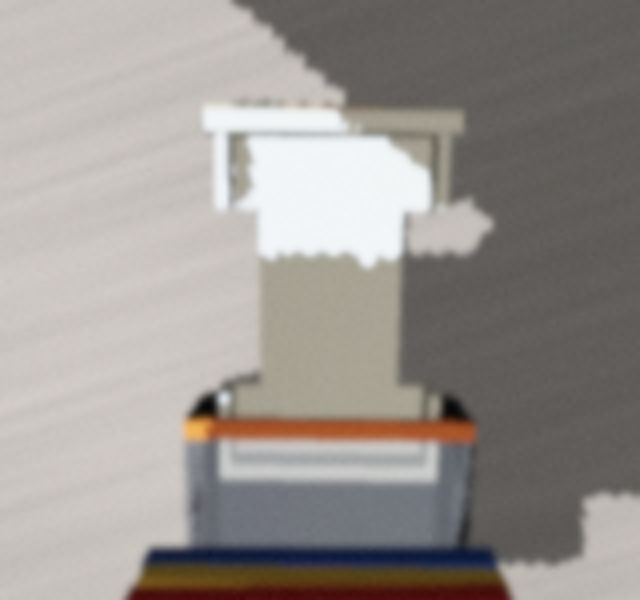

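```bash
python3 - <<'E'
from h import *
v=np.load("pics/w3.npy"); o=dict(ee_pos=v[:3],tool_rot=v[3:].reshape(3,3)); K,T=cam("wrist",o); R=o["tool_rot"]
def w(c,z):
    c=(np.array(c,float)+.5)/4-.5+[200,70]
    P=ray(c,K,T,z); print(z,P.round(4).tolist(), "tool",((P-v[:3])@R)[:,:2].round(4).tolist()); return P
print("front outer top");a=w([[203,107],[464,110]],.028); d=a[0]-a[1]; print(np.linalg.norm(d),np.arctan2(d[1],d[0])-np.pi/2)
print("front inner top");w([[230,132],[440,135]],.028)
print("sides top");w([[215,180],[230,180],[436,180],[451,180]],.028)
print("floor edges");w([[260,290],[260,370],[403,290],[402,370]],.008)
print("orange");a=w([[186,420],[475,422]],.047);d=a[0]-a[1]; print(np.linalg.norm(d),np.arctan2(d[1],d[0])-np.pi/2);w([[186,441],[475,442]],.047)
print("rear inner");w([[232,457],[425,457]],.028);w([[232,464],[425,464]],.008);w([[232,481],[435,481]],.028)
im=cv2.imread("pics/w3.png");cv2.imwrite("pics/c3b.png",cv2.resize(im[90:215,235:330],None,fx=8,fy=6,interpolation=2)[:600,:])
E
```

```text
front outer top
0.028 [[0.4588, 0.2027, 0.028], [0.4794, 0.2666, 0.028]] tool [[0.1058, -0.0309], [0.1051, 0.0362]]
0.067129434343014 -3.453542551624138
front inner top
0.028 [[0.4666, 0.2074, 0.028], [0.4834, 0.259, 0.028]] tool [[0.0997, -0.0241], [0.099, 0.0302]]
sides top
0.028 [[0.4766, 0.1999, 0.028], [0.4778, 0.2036, 0.028], [0.4938, 0.2551, 0.028], [0.4949, 0.2588, 0.028]] tool [[0.0879, -0.0283], [0.0879, -0.0243], [0.088, 0.0295], [0.088, 0.0335]]
floor edges
0.008 [[0.5077, 0.2011, 0.008], [0.5292, 0.194, 0.008], [0.5198, 0.24, 0.008], [0.5415, 0.2335, 0.008]] tool [[0.0587, -0.0179], [0.036, -0.0182], [0.0587, 0.0229], [0.036, 0.0231]]
orange
0.047 [[0.5316, 0.1749, 0.047], [0.5545, 0.2468, 0.047]] tool [[0.028, -0.0357], [0.0275, 0.0397]]
0.07541622252828342 -3.449624727037235
0.047 [[0.5369, 0.1731, 0.047], [0.5596, 0.2454, 0.047]] tool [[0.0225, -0.0359], [0.0222, 0.0399]]
rear inner
0.028 [[0.5478, 0.1807, 0.028], [0.5638, 0.2324, 0.028]] tool [[0.0143, -0.0254], [0.0143, 0.0286]]
0.008 [[0.5532, 0.1774, 0.008], [0.5703, 0.2323, 0.008]] tool [[0.0081, -0.027], [0.0081, 0.0305]]
0.028 [[0.5543, 0.1786, 0.028], [0.5713, 0.2332, 0.028]] tool [[0.0075, -0.0256], [0.0075, 0.0316]]
```

View pics/c3b.png

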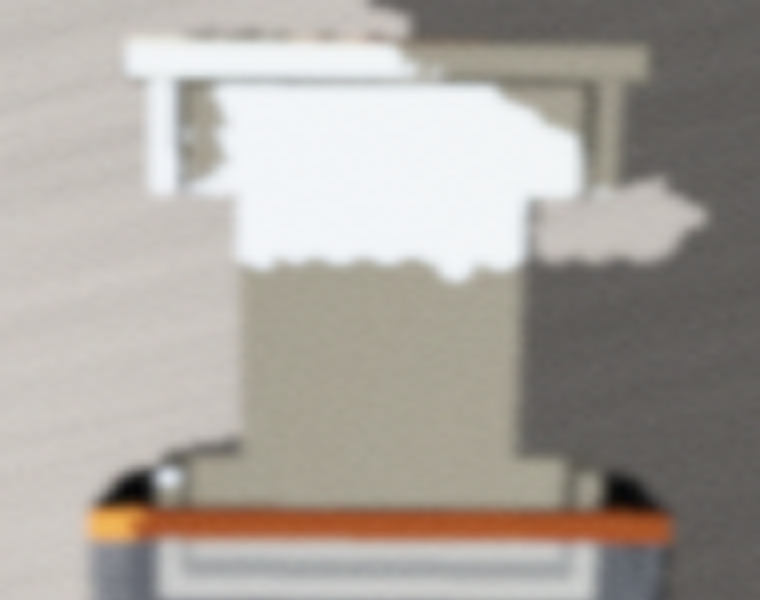

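```bash
cat >> h.py <<'E'
YAW=-.309
def seat_T(seat,yaw=YAW):
    T=np.eye(4);T[:3,:3]=frame(yaw);T[:3,3]=seat;return T
OFF=np.array([-.0065,0,.0148]) # pile centre-bottom in tool frame
def tcp_for(seat,fl_u,fl_h,th,dy=0,yaw=YAW):
    """far lower edge of pile at (u,h) in seat frame, pitch th"""
    c=np.array([fl_u-.04*np.cos(th),dy,fl_h+.04*np.sin(th)])
    Rt=tool(yaw,th); p=seat+frame(yaw)@c-Rt@OFF
    return p,Rt
E
python3 - <<'E'
from h import *
im=cv2.imread("pics/w3.png"); v=np.load("pics/w3.npy"); o=dict(ee_pos=v[:3],tool_rot=v[3:].reshape(3,3)); K,T=cam("wrist",o); R=o["tool_rot"]
hsv=cv2.cvtColor(im,cv2.COLOR_BGR2HSV)
m=((hsv[...,0]<8)|(hsv[...,0]>172))&(hsv[...,1]>150)
for r in (218,222,226,230):
    c=np.where(m[r,200:360])[0]+200
    e=[[c.min()-.5,r],[c.max()+.5,r]]; print(r,e,((ray(e,K,T,v[2]-.0148+.024)-v[:3])@R)[:,:2].round(4).tolist())
print(m[205:222,280].astype(int))
seat=v[:3]+R@np.array([.0555,.0028,0]); seat[2]=.008; print("seat",seat.round(4).tolist())
th=np.radians(22); s=np.sin(th)
u=.044-.024*s-.0023; h=.0015
for b in (.05,.03,0):
    p,Rt=tcp_for(seat,u-b*np.cos(th),h+b*s,th); print(p.round(4),np.round(manip.inverse_kinematics(p,Rt),2))
p,Rt=tcp_for(seat,.0417,h,0); print(p.round(4),np.round(manip.inverse_kinematics(p,Rt),2))
p=seat+frame(YAW)@np.array([-.07,0,.015]);print(p,np.round(manip.inverse_kinematics(p,tool(YAW)),2))
E
```

```text
218 [[np.float64(233.5), 218], [np.float64(325.5), 218]] [[0.0338, -0.024], [0.0339, 0.0223]]
222 [[np.float64(231.5), 222], [np.float64(327.5), 222]] [[0.0317, -0.0251], [0.0317, 0.0234]]
226 [[np.float64(231.5), 226], [np.float64(327.5), 226]] [[0.0296, -0.0252], [0.0296, 0.0235]]
230 [[np.float64(231.5), 230], [np.float64(326.5), 230]] [[0.0274, -0.0253], [0.0274, 0.0231]]
[0 0 0 0 0 0 0 0 0 0 0 0 1 1 1 1 1]
seat [0.5169, 0.2199, 0.008]
[0.4681 0.2355 0.0594] [ 0.26  0.68 -0.88  1.64  0.23  1.3   0.61]
[0.4857 0.2299 0.0519] [ 0.25  0.72 -0.86  1.6   0.25  1.31  0.62]
[0.5122 0.2214 0.0406] [ 0.24  0.77 -0.84  1.53  0.27  1.33  0.64]
[0.5123 0.2214 0.0243] [ 0.18  0.55 -0.82  1.81  0.48  0.99  0.42]
[0.45017758 0.24121348 0.023     ] [ 0.17  0.47 -0.87  1.93  0.44  0.94  0.34]
```

```bash
python3 - <<'E'
import re
s=open("h.py").read().replace("OFF=np.array([-.0065","OFF=np.array([-.0072"); 
s+="""
def seat0():
    v=np.load("pics/w3.npy"); R=v[3:].reshape(3,3)
    p=v[:3]+R@np.array([.0555,.0034,0]); p[2]=.008
    return p
TH=np.radians(22)
"""
open("h.py","w").write(s)
E
python3 - <<'E'
from h import *
seat=seat0(); th=TH;b=.05
p,Rt=tcp_for(seat,.044-.024*np.sin(th)-.0023-b*np.cos(th),.0015+b*np.sin(th),th)
p2=p+np.array([0,0,.06]); 
manip.movel(p2,Rt,speed=.12)
manip.dwell(.15)
im,o=snap("wrist","pics/w4.png"); print(o["time_s"],o["ee_pos"]-p2,o["gripper_width"],o["contact_force"])
cv2.imwrite("pics/c4.png",cv2.resize(im[40:240,180:380],None,fx=3,fy=3,interpolation=2))
E
```

```text
10.2 [3.70295079e-04 7.48204549e-05 4.99412706e-04] 0.04950057211061678 [-0.58721203 -0.1040458  -0.47111654]
```

View pics/w4.png

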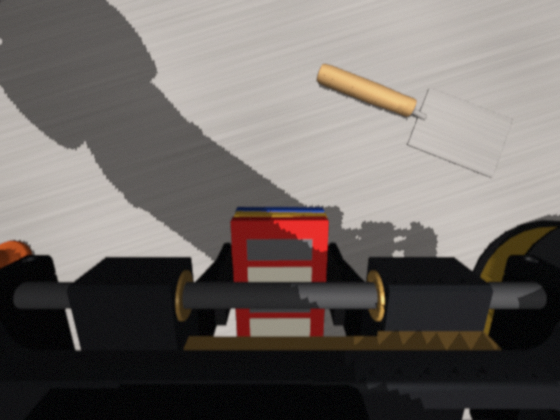

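View pics/c4.png

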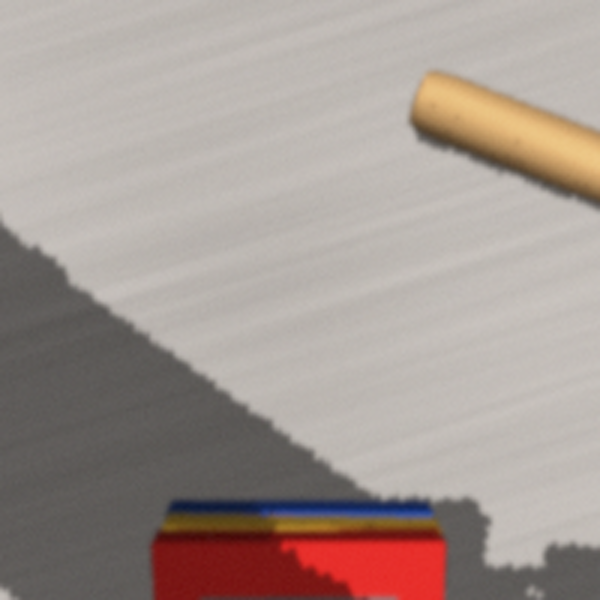

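```bash
python3 - <<'E'
from h import *
m=manip.camera_model("wrist"); print(np.array(m["intrinsics"]),np.array(m["T_tool_cam"]).round(5))
v=np.load("pics/w3.npy"); o=dict(ee_pos=v[:3],tool_rot=v[3:].reshape(3,3)); K,T=cam("wrist",o); R=o["tool_rot"]
print(R,v[:3])
print((ray([[231.5,222],[279.5,222],[327.5,222]],K,T,v[2]-.0148+.024)-v[:3])@R)
print((ray([[231.5,222],[279.5,222],[327.5,222]],K,np.array(m["T_tool_cam"]),-.0092)))
E
```

```text
[[290.15140077   0.         279.48090692]
 [  0.         290.15140077 211.06083484]
 [  0.           0.           1.        ]] [[ 1.7000e-04  9.5686e-01  2.9056e-01  7.9530e-02]
 [ 1.0000e+00 -3.3000e-04  5.0000e-04 -8.0000e-04]
 [ 5.7000e-04  2.9056e-01 -9.5686e-01 -1.4801e-01]
 [ 0.0000e+00  0.0000e+00  0.0000e+00  1.0000e+00]]
[[-9.54878852e-01  2.96995546e-01 -1.55154030e-04]
 [ 2.96995565e-01  9.54878852e-01 -1.12702502e-04]
 [ 1.14681161e-04 -1.53697294e-04 -9.99999982e-01]] [0.56902644 0.20076913 0.19984947]
[[ 0.03158711 -0.02513926 -0.00919251]
 [ 0.03159738 -0.00085927 -0.00919624]
 [ 0.03160765  0.02341457 -0.00919997]]
[[ 0.0315897  -0.02513794 -0.0092    ]
 [ 0.03159868 -0.00085927 -0.0092    ]
 [ 0.03160766  0.02341457 -0.0092    ]]
```

```bash
python3 - <<'E'
from h import *
for i in range(3): print(np.array(manip.camera_model("wrist")["T_tool_cam"]).round(5)[:3,3])
print(manip.camera_model("top")["extrinsics"][0][3],manip.observe()["joint_positions"].round(3),manip.observe()["time_s"])
E
for i in 1 2 3; do python3 -c "
from h import *
print(np.array(manip.camera_model('wrist')['T_tool_cam']).round(5)[:3,3], np.array(manip.camera_model('wrist')['T_tool_cam']).round(5)[:3,2])"; done
```

```text
[ 0.07953 -0.0008  -0.14801]
[ 0.07953 -0.0008  -0.14801]
[ 0.07953 -0.0008  -0.14801]
0.34952248451049917 [ 0.277  0.611 -0.913  1.594  0.175  1.399  0.613] 10.25
[ 0.07953 -0.0008  -0.14801] [ 2.9056e-01  5.0000e-04 -9.5686e-01]
[ 0.07953 -0.0008  -0.14801] [ 2.9056e-01  5.0000e-04 -9.5686e-01]
[ 0.07953 -0.0008  -0.14801] [ 2.9056e-01  5.0000e-04 -9.5686e-01]
```

```bash
python3 - <<'E'
from h import *
seat=seat0(); th=TH;s=np.sin(th)
u=.044-.024*s-.0023
def go(b,sp,h=.0015):
    p,Rt=tcp_for(seat,u-b*np.cos(th),h+b*s,th)
    g=manip.movel(p,Rt,speed=sp,guard=12); o=manip.observe(); print(b,g,(o["ee_pos"]-p).round(4),o["contact_force"].round(1),o["time_s"]); return g
if not go(.05,.1):
  if not go(.02,.05): 
    im,o=snap("wrist","pics/w5.png")
    cv2.imwrite("pics/s5.png",cv2.resize(manip.capture("side")[200:320,190:330,::-1],None,fx=5,fy=5,interpolation=2))
E
```

```text
0.05 False [0.0001 0.0003 0.0003] [-0.1 -0.5 -1.6] 11.0
0.02 False [-0.0002  0.0002 -0.    ] [-0.  -0.3 -1.2] 11.75
```

View pics/w5.png

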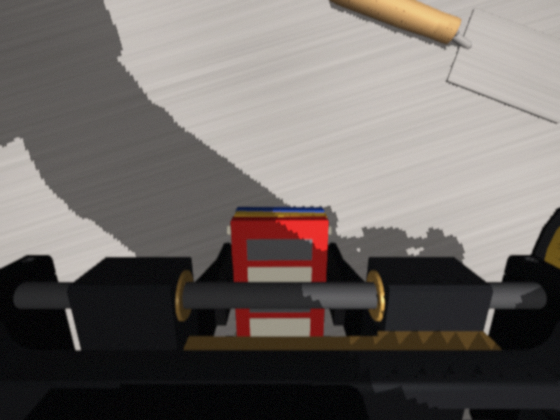

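View pics/s5.png

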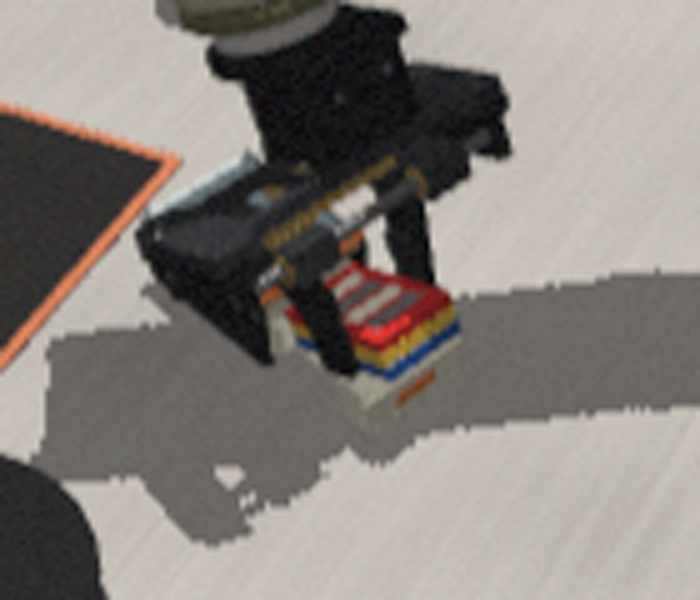

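Side view: the tilted pile sits over the open drawer (orange mark at about (415,388)), with its far end heading under the roof and the tiles stacked. Now the last 20 mm, then I'll lay it flat.

```bash
python3 - <<'E'
from h import *
seat=seat0()
def go(thd,sp,h=.0015,b=0,g=10):
    th=np.radians(thd);s=np.sin(th)
    p,Rt=tcp_for(seat,.044-.024*s-.0023-b*np.cos(th),h+b*s,th)
    r=manip.movel(p,Rt,speed=sp,guard=g); o=manip.observe(); print(thd,b,r,(o["ee_pos"]-p).round(4),o["contact_force"].round(1),round(o["time_s"],2)); return r
ok=not go(22,.05)
for t in (17,12,7):
    if ok: ok=not go(t,.02)
im,o=snap("wrist","pics/w6.png")
cv2.imwrite("pics/c6.png",cv2.resize(im[150:250,200:360],None,fx=4,fy=4,interpolation=2))
cv2.imwrite("pics/s6.png",cv2.resize(manip.capture("side")[200:320,190:330,::-1],None,fx=5,fy=5,interpolation=2))
E
```

```text
22 0 False [-0.0001  0.0001 -0.0002] [ 0.1 -0.5 -0.7] 12.4
17 0 False [-0.0005  0.0003  0.0005] [-0.1 -1.  -0.3] 12.72
12 0 False [-0.0001 -0.0001  0.0003] [ 1.  -0.1 -1.7] 13.06
7 0 False [ 0.0001 -0.0003  0.0002] [ 1.1  0.5 -1.5] 13.4
```

View pics/c6.png

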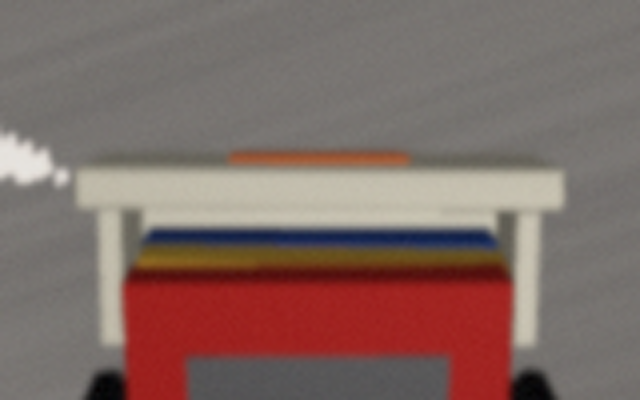

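View pics/s6.png

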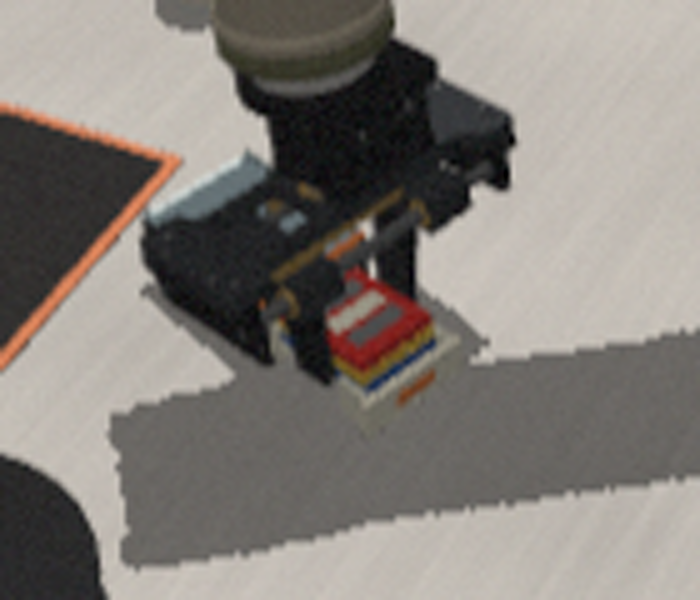

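The crop shows the pile's red edges at 126–512 between side posts 100–125 and 513–540. It is centred, with a gap to the front wall. I'll lay it flat.

```bash
python3 - <<'E'
from h import *
seat=seat0()
def go(thd,sp,h=.0015,b=0,g=10):
    th=np.radians(thd);s=np.sin(th)
    p,Rt=tcp_for(seat,.044-.024*s-.0023-b*np.cos(th),h+b*s,th)
    r=manip.movel(p,Rt,speed=sp,guard=g); o=manip.observe(); print(thd,h,r,(o["ee_pos"]-p).round(4),o["contact_force"].round(1),round(o["time_s"],2)); return r
ok=not go(3,.02)
if ok: ok=not go(0,.02)
manip.dwell(.2)
if ok: go(0,.01,h=-.0005,g=5)
im,o=snap("wrist","pics/w7.png"); print(o["contact_force"],o["ee_pos"])
cv2.imwrite("pics/c7.png",cv2.resize(im[150:250,200:360],None,fx=4,fy=4,interpolation=2))
E
```

```text
3 0.0015 False [-0.0002 -0.0001  0.0001] [ 0.8  0.4 -2. ] 13.81
0 0.0015 False [-0.0001 -0.0001  0.0001] [ 0.2 -0.4 -1.4] 14.08
0 -0.0005 True [ 0.0004 -0.0001  0.0002] [-0.6 -0.6  5.5] 14.55
[-0.64618224 -0.60570563  5.51719696] [0.51216119 0.22206345 0.02247414]
```

View pics/c7.png

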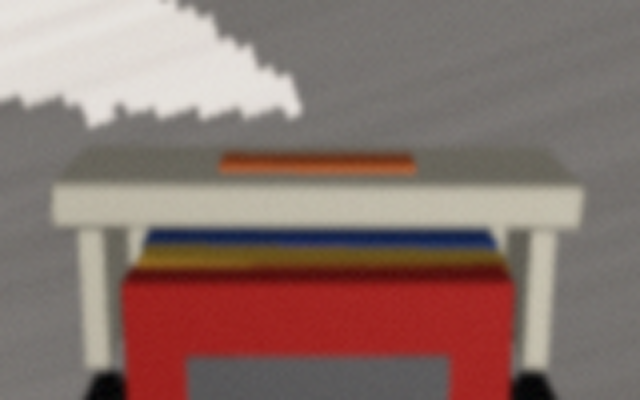

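Floor contact came at the expected height and the pile is centred. Release, lift away and look.

```bash
python3 - <<'E'
from h import *
manip.open_gripper(); manip.dwell(.4)
o=manip.observe(); print(o["time_s"],o["gripper_width"],o["contact_force"])
p=o["ee_pos"].copy(); p[2]+=.1; manip.movel(p,speed=.1)
p+=frame(YAW)@np.array([.04,0,.05]); manip.movel(p)
manip.dwell(.2)
im,o=snap("wrist","pics/w8.png"); print(o["time_s"],o["ee_pos"])
cv2.imwrite("pics/c8.png",cv2.resize(im[60:260,180:380],None,fx=3,fy=3,interpolation=2))
E
```

```text
15.9 0.08698943198509415 [-0.69190124 -0.01078696  0.06956536]
17.825 [0.54871802 0.20976228 0.17093642]
```

View pics/c8.png

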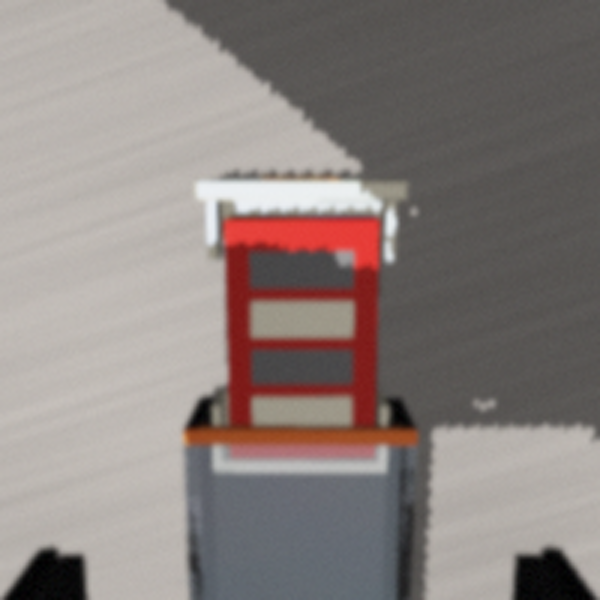

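```bash
python3 - <<'E'
from h import *
seat=seat0(); Fz=frame(YAW)
def w(u,z): 
    p=seat+Fz@np.array([u,0,0]); p[2]=z; return p
manip.movel(w(-.09,.15),tool(YAW)); manip.clamp(20)
print(manip.observe()["gripper_width"])
manip.movel(w(-.09,.024),speed=.1)
manip.dwell(.1)
r=manip.movel(w(.0,.024),speed=.04,guard=20); o=manip.observe()
print(r,((o["ee_pos"]-seat)@Fz).round(4),o["contact_force"],o["time_s"])
im,o=snap("wrist","pics/w9.png")
cv2.imwrite("pics/s9.png",cv2.resize(manip.capture("side")[200:320,190:330,::-1],None,fx=5,fy=5,interpolation=2))
E
```

```text
0.0006529704091745228
False [-0.0001 -0.0001  0.0159] [-4.07060584 -0.52671035  0.50755622] 24.3
```

View pics/s9.png

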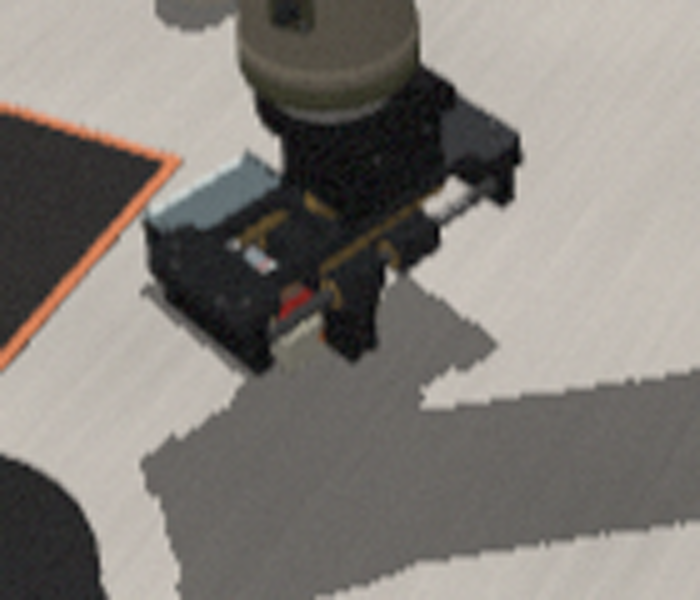

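The drawer slides at about 4 N. I'll push the rest until it hits the stop.

```bash
python3 - <<'E'
from h import *
seat=seat0(); Fz=frame(YAW)
def w(u,z): 
    p=seat+Fz@np.array([u,0,0]); p[2]=z; return p
r=manip.movel(w(.03,.024),speed=.03,guard=15); o=manip.observe()
print(r,((o["ee_pos"]-seat)@Fz).round(4),o["contact_force"],o["time_s"])
manip.dwell(.2); print(manip.observe()["contact_force"])
manip.movel(w(-.05,.024),speed=.08); manip.movel(w(-.03,.18),speed=.15)
manip.movel(w(.05,.2),speed=.15);manip.dwell(.2)
im,o=snap("wrist","pics/w10.png"); print(o["time_s"])
cv2.imwrite("pics/c10.png",cv2.resize(im[60:260,180:380],None,fx=3,fy=3,interpolation=2))
t=manip.capture("top")[:,:,::-1]; cv2.imwrite("pics/t10.png",t)
E
```

```text
True [ 0.0103 -0.0003  0.0153] [0.56790272 0.56179139 0.31806653] 24.95
[ 0.39908006  0.5450964  -1.15016003]
28.1417
```

View pics/c10.png

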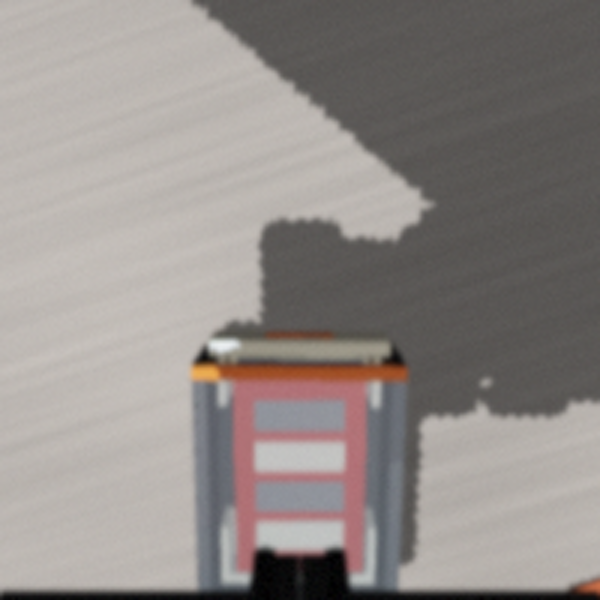

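View pics/t10.png

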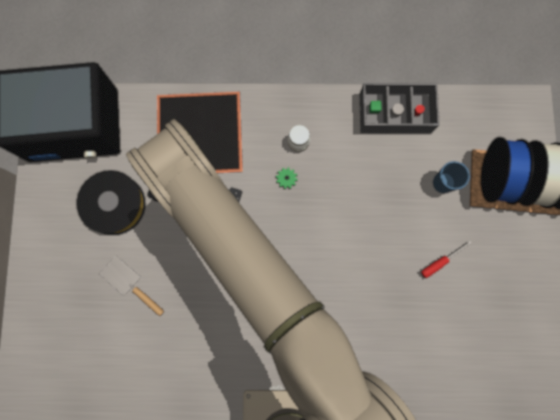

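```bash
python3 - <<'E'
from h import *
v=np.load("pics/w10.npy"); o=dict(ee_pos=v[:3],tool_rot=v[3:].reshape(3,3)); K,T=cam("wrist",o); R=o["tool_rot"]
im=cv2.imread("pics/w10.png"); cv2.imwrite("pics/c10b.png",cv2.resize(im[165:190,235:325],None,fx=8,fy=16,interpolation=2))
def w(c,z):
    c=(np.array(c,float)+.5)/3-.5+[180,60]; return ((ray(c,K,T,z)-v[:3])@R)[:,0].round(4)
print(w([[300,340],[300,344]],.028),w([[300,365],[300,368]],.047), w([[300,358],[300,362]],.028))
E
```

```text
[0.0265 0.025 ] [0.0209 0.0198] [0.0198 0.0183]
```

View pics/c10b.png

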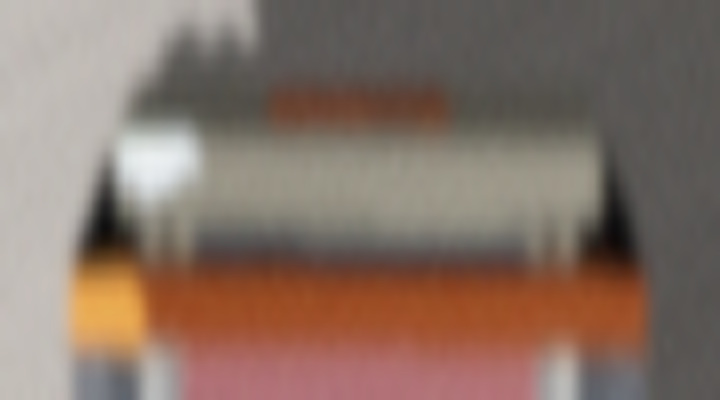

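The picture puts the front about 5–6 mm proud of the roof edge (6 = shut). I'll confirm with a second push by touch.

```bash
python3 - <<'E'
from h import *
seat=seat0(); Fz=frame(YAW)
def w(u,z): 
    p=seat+Fz@np.array([u,0,0]); p[2]=z; return p
manip.movel(w(-.03,.15),speed=.2); manip.movel(w(-.02,.024),speed=.12); manip.dwell(.2)
r=manip.movel(w(.03,.024),speed=.02,guard=20); o=manip.observe()
print(r,((o["ee_pos"]-seat)@Fz).round(4),o["contact_force"],o["time_s"])
manip.movel(w(-.04,.024),speed=.08); manip.movel(w(-.03,.18),speed=.15)
manip.movel(w(.05,.2),speed=.15);manip.dwell(.2)
im,o=snap("wrist","pics/w11.png"); print(o["time_s"],o["contact_force"])
cv2.imwrite("pics/c11.png",cv2.resize(im[165:190,235:325],None,fx=8,fy=16,interpolation=2))
s=manip.capture("side")[:,:,::-1]; cv2.imwrite("pics/s11.png",s)
E
```

```text
True [ 0.0103 -0.      0.0154] [0.6688877  0.2261397  0.77756358] 31.8417
34.7083 [ 0.09987092 -0.18768342 -0.80610513]
```

View pics/c11.png

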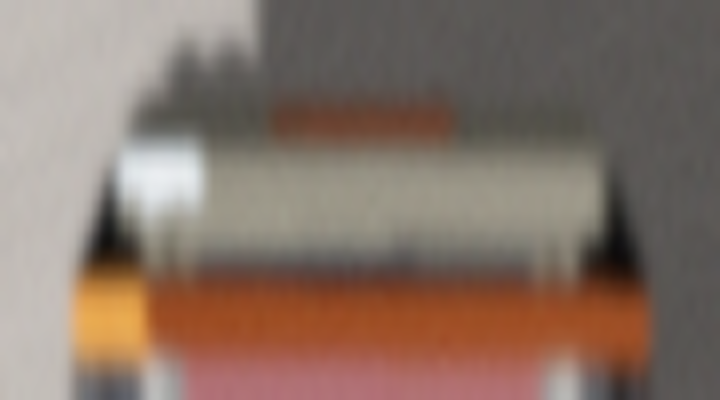

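View pics/s11.png

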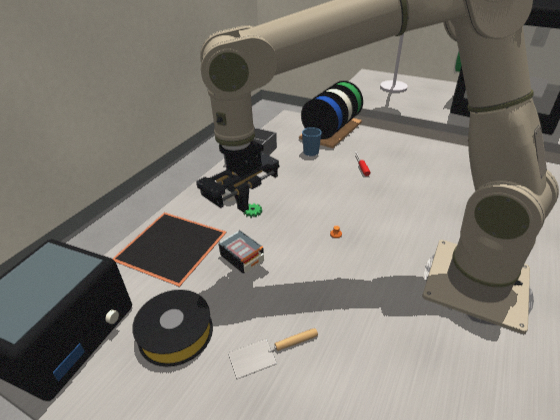

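```bash
python3 -c "
from station import manip
manip.finish_job()"
```

```text
the job is handed in; nothing more can be done
```

The three tiles are in the sample case drawer, stacked blue, yellow, red from the bottom. The drawer is pushed shut and the job is handed in. No verdict is reported back.

**What I did:** I gripped the pile by its long sides at 50 N and lifted all three tiles together. I tilted it 22°, slid the far end under the roof, then lowered and levelled it until it touched the drawer floor at the expected height. After releasing it, I pushed the drawer shut with closed fingers. The clock read about 35 s at the last check, of the 58 s allowed.

**Last checks:**
- **Drawer shut:** two separate pushes stopped at exactly the same point, with a sharp rise in force. In the picture taken after the first push, the front stands about 5 mm out from the roof edge, where fully shut would be 6 mm; that 1 mm is within camera error.
- **Tiles:** through the clear roof the red tile looks flat and centred sideways between the drawer walls. The yellow and blue tiles are hidden below it. The last view of all three, just before release, showed them stacked in order.
- **Other objects:** those visible in the final top and side pictures look to be where they started. I compared them by eye, not by measurement. The robot was clear of everything at hand-in.

**What disagreed:**
- The top and wrist cameras placed the pile about 2.5 mm apart. I went with the wrist camera for both the pile and the drawer.
- The wrist camera calibration, as reported, shifted by about 1.6 mm sideways during the run. I corrected for that using the gripped pile, which is centred between the fingers.
- The downward move for the grasp stopped about 1.4 mm low on its force guard. This did no harm.

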